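# Roll down the last grip strip of the paper-stretching board

### The arm

A 6-joint arm with a two-finger parallel gripper is mounted at the origin on the work surface. World frame = base frame: x ahead of the robot, y to its left, z up, the work surface at z = 0. Lengths are in m, angles in degrees, forces in N, time in s.
With the tool pointing down it reaches from about 0.3 to 0.75 m from the base axis. Payload 8.5 kg.
Tool frame: the origin (TCP) lies midway between the tips of the shut fingers; the grasp point (between the pads) lies env.tcp_to_grasp behind it (env.tcp_to_grasp is the distance from the TCP to the grasp point, in m); z points along the fingers, y is the line along which they close (so a half turn about z gives the same grasp; the last joint's range is limited). The gripper opens to 85 mm and grips with 20 to 120 N. Pads are 22 mm wide; open, the fingers measure 114 mm over their backs; the gripper's body (76 mm by 85 mm) begins 54 mm behind the grasp point. The pads swing forward as they close: fully open they stand 13 mm farther back than shut.
Start: joints at [-83.956, 21.807, 74.336, -0, 83.858, -12.336], TCP at [0.173, -0.522, 0.231] pointing down, gripper open.
Joint ranges: [-178.18, 178.18], [-50.72, 133.34], [12.68, 142.11], [-81.47, 261.47], [9.98, 163.14], [-165.26, 165.26]. Speed limits (degrees/s): [136.94, 136.94, 180, 180, 180, 180].

### API

Orientations are given as a 3x3 rotation matrix whose columns are the frame's x, y, z axes.
In Python, from rig import observe, optics, job, env gives the robot as it stands. The module is installed in compiled form; this text tells all that it offers.
- The arm moves only by the shell command python3 -m jog 'ROWS' [FORCE]. ROWS is JSON, a list of rows, each a list of 7 numbers: the turn, a rotation vector about the tool's x, y, z in rad, then the shift along the tool's x, y, z in m, then the opening in per cent of the stroke, from 0 (shut) to 100 (fully open). A call has 1 to 10 rows; each row shifts and turns the commanded pose from where the row before left it, along the tool's axes as they then stand; what a row does not reach is not made up. A row lasts 1/8 s, in which the tool goes at most 62.5 mm and 10.7 degrees, less where a joint would pass 70% of its speed; a pose out of reach is approached as far as the arm can. A call is refused whole if a number of a shift passes 0.0625 or a number of a turn 0.188, either way. A call with a gripper value outside its range is refused whole. The fingers move at their own pace and stop on an object; FORCE is the grip in N (left out, the last holds). Time passes only in rows, so rows that do not move let the fingers close. It gives the time, the measured TCP pose, the force, the opening and the grip force at its end, in the units of the state.
- observe(): the state, without advancing time (a new reading comes with each control period).
- optics.get_image(name): name is "side" or "top" or "wrist"; returns a dict with "pixels" (480x640x3 uint8, red, green, blue), "mtx" (3x3 intrinsics, pixels), "rvec" (rotation vector, rad) and "tvec" (3), from world to camera coordinates, as OpenCV has them. Camera axes: x right, y down, z forward; pixel columns grow to the right and rows downward; lengths in m; the calibration is good to about 2 mm. A picture is of the moment at which its call begins. There is no depth.
- job.close_job(): hands the job in; it is judged then, once.
The state is a dict: "time_s": time; "q": joint angles; "qvel": joint speeds; "joint_efforts": joint torques, N m; "position": TCP position; "tool_rot": TCP orientation; "ft_force": force on the tool from outside, world axes, zero at the start; "wrist_torque": the same for the moment, N m; "grip_width": finger opening in m; "gripper_force": force on a finger pad.
Only numpy, scipy, OpenCV 4.12 (cv2) and the standard library are available. Lean on these libraries where they do the work, as an engineer would, in place of code of your own. Each camera call takes 0.05 s, during which the arm holds its last target. There are 200 camera calls.

### The job

One edge of the sheet on the stretching board is not clamped yet: take the hand roller from its wooden holder and roll it along the black grip strip that still stands up, the one nearest the robot, with firm, even pressure, until the whole strip is pressed down flat on the paper. Press only with the roller, never so hard that the board is crushed (more than 25 newtons), then set the roller back down in its holder, upright, without dropping it. Leave the other things on the table where they are.

Things in the scene. Friction and masses are not known exactly. Their poses are not given: they have to be found in the camera images.
- roller_grip (a point): Centre of the upright wooden handle of a hand roller (0.28 to 0.46 kg) that hangs in its holder. Handle 20 mm (local x) by 24 mm (local y), 82 mm long along local z (up). Grip here from above, fingers closing along local y. An aluminium cross-piece, 64 (x) by 30 (y) by 12 mm, lies 46 to 58 mm below this point; below it a fork with a red drum, whose lowest line is 108 mm below this point.
- roller_axle (a point): Centre of the roller's red rubber drum, on its axle, 84 mm below roller_grip. The drum is 48 mm in diameter and 30 mm wide and turns freely about the roller's local x, so it rolls along local y. The fork is 41 mm wide over its cheeks (x).
- roller: The whole roller; origin at the drum's lowest line, 108 mm below roller_grip; same axes.
- drum (a joint): Turn of the drum on its axle (rad, 0 at the start, either sign); 1 rad is 24 mm of rolling.
- holder_top (a point): Centre of the mouth, at rim height, of the roller's wooden holder: an open box fixed to the table on either side of the board, 68 (local x) by 72 mm (y), 58 mm high, well 48 (x) by 56 mm (y). Drum and fork hang in the well, the cross-piece rests on the rims at +-x, roller x along holder x; roller_grip is then 58 mm above this point. Lift the roller 52 mm or more to clear the rim.
- board: Plywood-faced, foam-cored paper-stretching board, 240 (local x, away from the robot) by 280 (y) by 18 mm, with a sheet of paper, on a thick grey felt pad narrower than itself; origin at the centre of its underside. Black plastic grip strips clamp the paper, each with a tongue in a groove; three edges are done, the strip nearest the robot stands up. The core crushes if the roller bears with more than 25 N.
- strip_mid (a point): Middle of the strip nearest the robot (between clip3 and clip4), at the height of its top face when fully home, 5 mm above the paper; until pressed the top is up to 4 mm higher. The strip runs along local y: eight lengths end to end, clip0 to clip7, each 24 mm long, 16 mm wide, 5 mm thick, 192 mm in all.
- strip_right (a point): As strip_mid, for the middle of clip0, the -y end of the strip. These points move with the board: the felt under its middle gives by several millimetres under firm pressure; pressed near an end of the strip the board rocks, giving about three times as much as in the middle; it springs back.
- strip_left (a point): As strip_mid, for the middle of clip7, the +y end of the strip, 168 mm from strip_right.
- clip0 (a joint): How far length 0 of the strip (counted from the -y end) is pressed in, m: 0 is 4 mm proud, 0.004 fully home, flat on the paper. It starts at 0 to 0.001. Each length goes down on its own, only where it is pressed; its tight tongue yields only to some 10 to 12 N straight down and stays where it was left. From 0.0025 on it grips the paper.
- clip1 (a joint): How far length 1 of the strip (counted from the -y end) is pressed in, m: 0 is 4 mm proud, 0.004 fully home, flat on the paper. It starts at 0 to 0.001. As clip0.
- clip2 (a joint): How far length 2 of the strip (counted from the -y end) is pressed in, m: 0 is 4 mm proud, 0.004 fully home, flat on the paper. It starts at 0 to 0.001. As clip0.
- clip3 (a joint): How far length 3 of the strip (counted from the -y end) is pressed in, m: 0 is 4 mm proud, 0.004 fully home, flat on the paper. It starts at 0 to 0.001. As clip0.
- clip4 (a joint): How far length 4 of the strip (counted from the -y end) is pressed in, m: 0 is 4 mm proud, 0.004 fully home, flat on the paper. It starts at 0 to 0.001. As clip0.
- clip5 (a joint): How far length 5 of the strip (counted from the -y end) is pressed in, m: 0 is 4 mm proud, 0.004 fully home, flat on the paper. It starts at 0 to 0.001. As clip0.
- clip6 (a joint): How far length 6 of the strip (counted from the -y end) is pressed in, m: 0 is 4 mm proud, 0.004 fully home, flat on the paper. It starts at 0 to 0.001. As clip0.
- clip7 (a joint): How far length 7 of the strip (counted from the -y end) is pressed in, m: 0 is 4 mm proud, 0.004 fully home, flat on the paper. It starts at 0 to 0.001. As clip0.
- inkstone_mid (a point): Bystander: black slate inkstone 100 x 75 x 20 mm; this point is its centre.
- paperweight_mid (a point): Bystander: brass bar paperweight 28 x 160 x 12 mm lying between robot and board; this point is its centre.
- seal_mid (a point): Bystander: reddish stone seal, 26 mm square, 62 mm tall, upright; this point is its centre.
- inkbottle_mid (a point): Bystander: black ink jar with a red cap, 56 mm wide, 100 mm tall; this point is its centre.
- waterbowl_mid (a point): Bystander: blue ceramic water bowl, 90 mm wide, 40 mm tall; this point is its centre.
- pastebox_mid (a point): Bystander: white round porcelain box, 70 mm wide, 38 mm tall; this point is its centre.

How it is judged:
By the outcome, as a careful person would: the job done as asked, in the order asked, and still so for the second after the job is handed in, with the robot touching nothing.
It also fails if it takes over 72 s, if anything falls off the work surface, if the arm or the gripper's body presses on something with over 40 N, if the wrist force passes 120 N, or if a joint passes its speed limit or range.

## Working session

There is one attempt and no reset: what is moved stays moved. The work goes in short steps, Python scripts to look and compute and a shell command to move; the robot and the scene stay as the last step left them, time stands still between calls to the robot, and variables do not carry over. Pictures are saved under pics/ and viewed, at most 10 in all, crops included, and the job is handed in when it is done.

```bash
mkdir -p pics; ls; python3 - <<'E'
from rig import observe, optics, env
import cv2, numpy as np
s=observe(); print(s); print(env.tcp_to_grasp)
for n in("top","side"):
    d=optics.get_image(n); cv2.imwrite(f"pics/{n}0.png",d["pixels"][:,:,::-1]); np.savez(f"{n}0.npz",**d)
    print(n,d["mtx"].tolist(),d["rvec"],d["tvec"])
E
```

```text
pics
{'time_s': 0.0, 'q': array([-8.39554618e+01,  2.18419877e+01,  7.43858214e+01,  1.11801993e-03,
        8.38591226e+01, -1.23347135e+01]), 'qvel': array([ 0.00409974,  0.07336255, -0.06788403,  0.00073785, -0.02561817,
       -0.07675385]), 'joint_efforts': array([ 4.77566955e-04, -4.48462236e+01, -2.31280804e+01, -1.59162287e-04,
        4.72317712e-03, -3.02211419e-06]), 'position': array([ 0.17339783, -0.52163352,  0.23069615]), 'tool_rot': array([[ 9.48990941e-01,  3.15303304e-01, -1.40474800e-04],
       [ 3.15303149e-01, -9.48989801e-01,  1.51085170e-03],
       [ 3.43067381e-04, -1.47807672e-03, -9.99998849e-01]]), 'ft_force': array([0.42922279, 0.07229042, 0.00162669]), 'wrist_torque': array([-0.0519022 , -0.00516822,  0.0381032 ]), 'gripper_force': 0.0, 'grip_width': 0.08538960650002816}
0.0187
top [[615.1235826014475, 0.0, 321.9405488485392], [0.0, 615.1235826014475, 241.7991770152807], [0.0, 0.0, 1.0]] [ 2.16182639 -2.22580503  0.07225337] [1.06156197e-03 5.47415393e-01 1.48409527e+00]
side [[474.7256376800776, 0.0, 316.5224568207819], [0.0, 474.7256376800776, 247.57226434114963], [0.0, 0.0, 1.0]] [ 0.20981212 -2.76179925  1.35615572] [0.53259986 0.13894598 1.18743018]
```

View pics/top0.png

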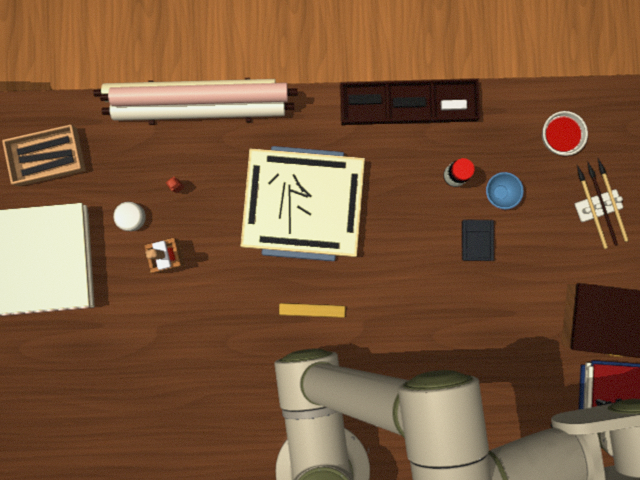

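View pics/side0.png

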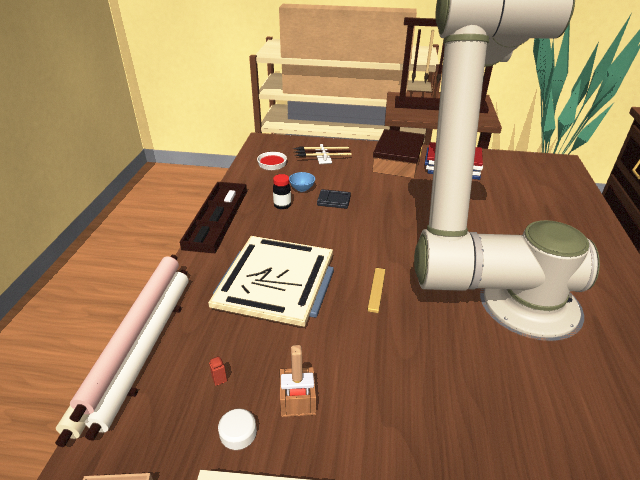

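The top view shows the strip nearest the robot from about (260,240) to (339,246), with the holder and roller at (163,255). In the side view the strip runs (302,291)–(322,257) and the roller handle is at (297,360). Next I'll measure them.

```bash
cat > h.py <<'E'
import cv2, numpy as np
def P(d):
    R=cv2.Rodrigues(np.array(d["rvec"]))[0]; return R,np.array(d["tvec"]).ravel(),np.array(d["mtx"])
def onplane(d,uv,z):
    R,t,K=P(d); c=-R.T@t; r=R.T@np.linalg.inv(K)@np.array([uv[0],uv[1],1.0]); return c+r*(z-c[2])/r[2]
def tri(d1,u1,d2,u2):
    M=[P(d)[2]@np.c_[P(d)[0],P(d)[1]] for d in(d1,d2)]
    X=cv2.triangulatePoints(M[0],M[1],np.array(u1,float).reshape(2,1),np.array(u2,float).reshape(2,1)).ravel(); return X[:3]/X[3]
def proj(d,p):
    R,t,K=P(d); q=K@(R@np.array(p)+t); return q[:2]/q[2]
def blobs(mask,amin=30):
    cs,_=cv2.findContours(mask.astype(np.uint8),cv2.RETR_EXTERNAL,cv2.CHAIN_APPROX_NONE)
    return [cv2.minAreaRect(c) for c in cs if cv2.contourArea(c)>amin]
E
python3 - <<'E'
from h import *
T=dict(np.load("top0.npz"));S=dict(np.load("side0.npz"))
def black(d,x0,y0,x1,y1):
    m=np.zeros((480,640),bool); m[y0:y1,x0:x1]=(d["pixels"].max(2)<70)[y0:y1,x0:x1]; return m
def red(d,x0,y0,x1,y1):
    p=d["pixels"].astype(int);m=np.zeros((480,640),bool); m[y0:y1,x0:x1]=((p[...,0]>130)&(p[...,1]<60))[y0:y1,x0:x1]; return m
def white(d,x0,y0,x1,y1):
    p=d["pixels"].astype(int);m=np.zeros((480,640),bool); m[y0:y1,x0:x1]=((p.min(2)>150))[y0:y1,x0:x1]; return m
for n,d,b in(("T",T,(250,230,350,253)),("S",S,(294,250,328,294))):
    for r in blobs(black(d,*b)): print(n,r,cv2.boxPoints(r).round(1).tolist())
for n,d,b in(("T",T,(140,235,185,275)),("S",S,(275,365,320,410))):
    print(n,"white",blobs(white(d,*b),10),"red",blobs(red(d,*b),5))
a=cv2.resize(T["pixels"][225:285,130:200],None,fx=6,fy=6,interpolation=cv2.INTER_CUBIC)
b=cv2.resize(S["pixels"][335:425,265:330],None,fx=4,fy=4,interpolation=cv2.INTER_CUBIC)
c=np.zeros((360,420+260,3),np.uint8);c[:,:420]=a;c[:,420:]=b
cv2.imwrite("pics/crop1.png",c[:,:,::-1])
E
```

```text
T ((299.04486083984375, 241.96206665039062), (78.31189727783203, 4.899683952331543), 4.763641834259033) [[259.79998779296875, 241.1999969482422], [260.20001220703125, 236.3000030517578], [338.29998779296875, 242.8000030517578], [337.8999938964844, 247.6999969482422]]
S ((313.02728271484375, 274.9358215332031), (5.9140400886535645, 41.0914192199707), 22.98871612548828) [[302.29998779296875, 292.70001220703125], [318.29998779296875, 254.89999389648438], [323.79998779296875, 257.20001220703125], [307.70001220703125, 295.0]]
T white [((162.24998474121094, 262.7500305175781), (10.435516357421875, 12.649109840393066), 71.56504821777344), ((158.5, 246.0), (10.0, 13.0), 90.0)] red []
S white [((297.0440979003906, 383.92645263671875), (21.261621475219727, 32.43943405151367), 87.27368927001953)] red []
```

View pics/crop1.png

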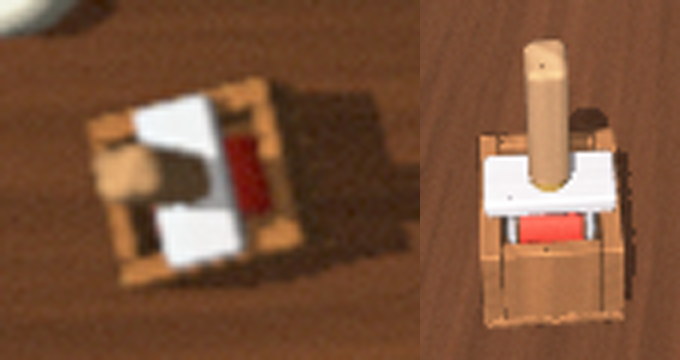

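The crop shows the cross-piece's top-face corners in the top view at about (135,110), (208,95), (243,250) and (172,270). It is tilted about 13°, and the handle leans left from perspective only. Handle top: top-view crop (125,170), side-view crop (544,58).

```bash
python3 - <<'E'
from h import *
T=dict(np.load("top0.npz"));S=dict(np.load("side0.npz"))
tc=lambda x,y:(130+(x+.5)/6-.5,225+(y+.5)/6-.5)
sc=lambda x,y:(265+(x-420+.5)/4-.5,335+(y+.5)/4-.5)
print("htop",tri(T,tc(125,170),S,sc(544,58)), onplane(T,tc(125,170),.157),onplane(S,sc(544,58),.157))
c=[onplane(T,tc(*p),.070)for p in((135,110),(208,95),(243,250),(172,270))]
print("cross",np.mean(c,0)); d=(c[0]+c[1]-c[2]-c[3])/2; print("len",np.linalg.norm(d),"yaw",np.degrees(np.arctan2(d[1],d[0])))
hc=[onplane(T,tc(*p),.058)for p in((88,120),(265,78),(300,240),(125,285))]
print("holder",np.mean(hc,0));d=(hc[0]+hc[1]-hc[2]-hc[3])/2; print("len",np.linalg.norm(d),"yaw",np.degrees(np.arctan2(d[1],d[0])));d=(hc[0]+hc[3]-hc[2]-hc[1])/2;print("len",np.linalg.norm(d),"yaw",np.degrees(np.arctan2(d[1],d[0]))-90)
L=tri(T,(260,238.7),S,(305,293.8));R=tri(T,(338.1,245.2),S,(321,256));M=tri(T,(299.04,241.96),S,(313.03,274.94))
print("strip",L,R,M,np.linalg.norm(L-R))
for z in(.03,.04):
  a,b=onplane(T,(260,238.7),z),onplane(T,(338.1,245.2),z);print(z,a,b,np.linalg.norm(a-b),np.degrees(np.arctan2(a[1]-b[1],a[0]-b[0]))-90)
# paper corners
for n,d in(("T",T),("S",S)):
    p=d["pixels"].astype(int);m=((p[...,0]>190)&(p[...,1]>180)&(p[...,2]>120)).astype(np.uint8)
    b=(230,140,375,265) if n=="T" else (200,230,340,330)
    q=np.zeros_like(m);q[b[1]:b[3],b[0]:b[2]]=m[b[1]:b[3],b[0]:b[2]]
    cs,_=cv2.findContours(q,0,1);c=max(cs,key=cv2.contourArea);print(n,cv2.approxPolyDP(cv2.convexHull(c),5,True).reshape(-1,2).tolist(),cv2.boxPoints(cv2.minAreaRect(c)).round(1).tolist())
E
```

```text
htop [0.52478428 0.36480284 0.15677086] [0.52524131 0.36479957 0.157     ] [0.52395047 0.36496282 0.157     ]
cross [0.5244697  0.36335992 0.07      ]
len 0.06340924391743492 yaw 12.019612284182243
holder [0.52516967 0.36443214 0.058     ]
len 0.06624637072401915 yaw 11.561575813093794
len 0.07112632300405408 yaw 12.289620701215682
strip [0.55216457 0.13025186 0.07281493] [ 0.53578481 -0.05327648  0.04140961] [0.54457352 0.03965503 0.0535771 ] 0.18691506372263564
0.03 [0.5582403  0.13459692 0.03      ] [ 0.53703778 -0.05359865  0.03      ] 0.18938615952559387 -6.4279627222626345
0.04 [0.55756355 0.13366026 0.04      ] [ 0.53650388 -0.05326726  0.04      ] 0.1881100880352783 -6.4279627222626345
T [[250, 149], [363, 158], [355, 255], [241, 245]] [[240.60000610351562, 245.89999389648438], [248.89999389648438, 148.10000610351562], [363.79998779296875, 157.8000030517578], [355.5, 255.60000610351562]]
S [[250, 236], [332, 250], [304, 325], [209, 306]] [[207.10000610351562, 306.20001220703125], [223.39999389648438, 226.89999389648438], [332.20001220703125, 249.1999969482422], [315.8999938964844, 328.5]]
```

```bash
python3 -m jog '[[0,0,0.1114,0,0,0,100],[0,0,0,0.0453,-0.0383,0,100],[0,0,0,0.0453,-0.0383,0,100],[0,0,0,0.0453,-0.0383,0,100],[0,0,0,0.0453,-0.0383,0,100],[0,0,0,0.0453,-0.0383,0,100],[0,0,0,0.0453,-0.0383,0,100],[0,0,0,0.0453,-0.0383,0,100],[0,0,0,0.0453,-0.0383,0,100],[0,0,0,0.0453,-0.0383,0,100]]' 60
python3 -m jog '[[0,0,0,0.0151,-0.0561,0,100],[0,0,0,0.0151,-0.0561,0,100],[0,0,0,0.0151,-0.0561,0,100],[0,0,0,0.0151,-0.0561,0,100],[0,0,0,0.0151,-0.0561,0,100],[0,0,0,0.0151,-0.0561,0,100],[0,0,0,0.0151,-0.0561,0,100],[0,0,0,0,0,0,100],[0,0,0,0,0,0,100]]'
cat > see.py <<'E'
import sys
from h import *
from rig import observe, optics
n,f=sys.argv[1:3]
d=optics.get_image(n); np.savez(f+".npz",**d); cv2.imwrite(f"pics/{f}.png",d["pixels"][:,:,::-1])
E
python3 see.py wrist w1; python3 - <<'E'
from rig import observe
s=observe();print(s["position"],s["tool_rot"],s["q"],s["time_s"],s["ft_force"])
E
```

```text
time_s: 1.35
position: [0.5014, -0.0982, 0.2312]
tool_rot: [[0.978, 0.208, -0.0], [0.208, -0.978, -0.0], [-0.0, -0.0, -1.0]]
ft_force: [0.4, -0.3, -0.3]
grip_width: 0.0853
gripper_force: 0.0
time_s: 2.48
position: [0.5222, 0.3057, 0.2309]
tool_rot: [[0.978, 0.208, -0.001], [0.208, -0.978, -0.001], [-0.001, 0.0, -1.0]]
ft_force: [-0.7, -0.1, 1.2]
grip_width: 0.0854
gripper_force: 0.0
[0.52233732 0.30517462 0.23112615] [[ 9.78343206e-01  2.06988403e-01 -6.10636889e-04]
 [ 2.06988131e-01 -9.78343336e-01 -4.79514974e-04]
 [-6.96666570e-04  3.42735628e-04 -9.99999699e-01]] [ 1.91020781e+01  2.74537925e+01  6.50269413e+01 -1.45249850e-02
  8.75613178e+01  9.71567845e+01] 2.525 [-0.44834203 -1.18030544  1.49733443]
```

View pics/w1.png

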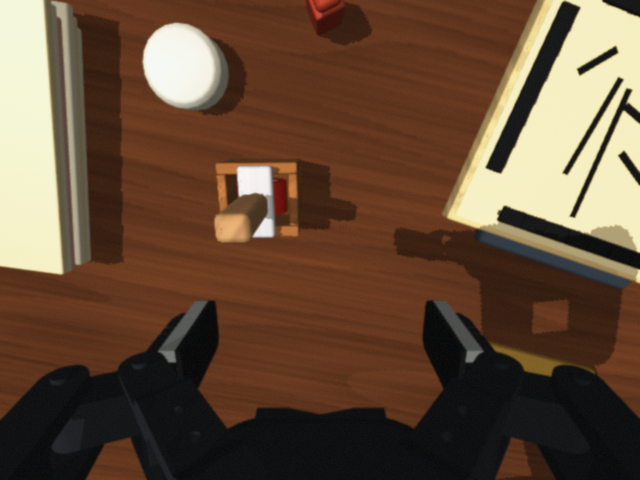

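The wrist view shows the holder squared up with the tool, with outer corners at about (217,164), (297,163) and (298,236). The handle top is at about (235,230), and the cross-piece corners are at (237,168), (272,166) and (274,236). The left end of the strip is at (503,213).

```bash
python3 - <<'E'
from h import *
W=dict(np.load("w1.npz"));S=dict(np.load("side0.npz"))
c=[onplane(W,p,.07)for p in((237,168),(272,166),(274,236))]
print("cross", (c[0]+c[2])/2, [np.linalg.norm(c[1]-c[0]),np.linalg.norm(c[2]-c[1])],np.degrees(np.arctan2(*(c[1]-c[2])[1::-1])))
c=[onplane(W,p,.058)for p in((217,164),(297,163),(298,236))]
print("holder", (c[0]+c[2])/2, [np.linalg.norm(c[1]-c[0]),np.linalg.norm(c[2]-c[1])],np.degrees(np.arctan2(*(c[1]-c[2])[1::-1])))
for p in((233,231),(236,228)): print("htop",onplane(W,p,.157))
for n,b in(("handle end",(205,190,275,250)),):
    h=cv2.cvtColor(W["pixels"],cv2.COLOR_RGB2HSV)[b[1]:b[3],b[0]:b[2]]; 
    print(W["pixels"][230,225],W["pixels"][225,245],W["pixels"][215,255])
for z in(.03,.04,.05): print(z,onplane(W,(501,212),z))
E
```

```text
cross [0.52683567 0.36526509 0.07      ] [np.float64(0.029880744015761827), np.float64(0.06193580125517729)] 11.377733763904004
holder [0.5263286  0.36482994 0.058     ] [np.float64(0.07052372729720643), np.float64(0.06698089148064759)] 11.701210994144613
htop [0.5256206  0.36458132 0.157     ]
htop [0.52798965 0.36298235 0.157     ]
[228 176 114] [167 122  78] [72 53 36]
0.03 [0.55957505 0.13015268 0.03      ]
0.04 [0.56063217 0.13575856 0.04      ]
0.05 [0.56168929 0.14136443 0.05      ]
```

```bash
python3 -m jog '[[0,0,0,0.0158,-0.0575,0,100],[0,0,0,0,0,0,100],[0,0,0,0,0,0,100],[0,0,0,0,0,0.0335,100],[0,0,0,0,0,0.0335,100],[0,0,0,0,0,0.0335,100],[0,0,0,0,0,0.0335,100],[0,0,0,0,0,0,100]]' 80
python3 -m jog '[[0,0,0,0,0,0,30],[0,0,0,0,0,0,0],[0,0,0,0,0,0,0],[0,0,0,0,0,0,0],[0,0,0,0,0,0,0],[0,0,0,0,0,0,0]]' 80
```

```text
time_s: 3.52
position: [0.5252, 0.3636, 0.0957]
tool_rot: [[0.979, 0.206, -0.004], [0.206, -0.979, -0.002], [-0.005, 0.001, -1.0]]
ft_force: [0.7, 1.0, 0.5]
grip_width: 0.0855
gripper_force: 0.0
time_s: 4.28
position: [0.5261, 0.3657, 0.0982]
tool_rot: [[0.978, 0.208, 0.001], [0.208, -0.978, 0.0], [0.001, -0.0, -1.0]]
ft_force: [-1.2, -2.2, 5.5]
grip_width: 0.0232
gripper_force: 76.5
```

The handle is gripped. Now I'll lift, turn to the strip's direction, and move above its middle.

```bash
python3 -m jog '[[0,0,0,0,0,-0.02,0],[0,0,0,0,0,-0.03,0],[0,0,0,0,0,-0.03,0],[0,0,0,0,0,0,0],[0,0,0,0,0,0,0]]'
python3 -m jog '[[0,0,0.1606,0,0,0,0],[0,0,0.1606,0,0,0,0],[0,0,0,0.0095,0.0535,0,0],[0,0,0,0.0095,0.0535,0,0],[0,0,0,0.0095,0.0535,0,0],[0,0,0,0.0095,0.0535,0,0],[0,0,0,0.0095,0.0535,0,0],[0,0,0,0.0095,0.0535,0,0],[0,0,0,0,0,0,0],[0,0,0,0,0,0,0]]'
python3 -m jog '[[0,0,0,0,0,0,0],[0,0,0,0,0,0,0]]'
python3 see.py wrist w2;python3 see.py side s2
```

```text
time_s: 4.9
position: [0.5251, 0.3654, 0.1754]
tool_rot: [[0.978, 0.208, -0.003], [0.208, -0.978, -0.001], [-0.003, 0.001, -1.0]]
ft_force: [-0.0, 0.2, -3.9]
grip_width: 0.023
gripper_force: 76.8
time_s: 6.15
position: [0.5461, 0.0405, 0.1761]
tool_rot: [[0.994, -0.112, -0.002], [-0.112, -0.994, 0.001], [-0.003, -0.0, -1.0]]
ft_force: [0.2, 0.8, -3.2]
grip_width: 0.023
gripper_force: 78.2
time_s: 6.4
position: [0.5465, 0.0412, 0.1771]
tool_rot: [[0.994, -0.11, -0.0], [-0.11, -0.994, 0.0], [-0.0, -0.0, -1.0]]
ft_force: [-0.2, 0.8, -3.4]
grip_width: 0.023
gripper_force: 78.2
```

View pics/w2.png

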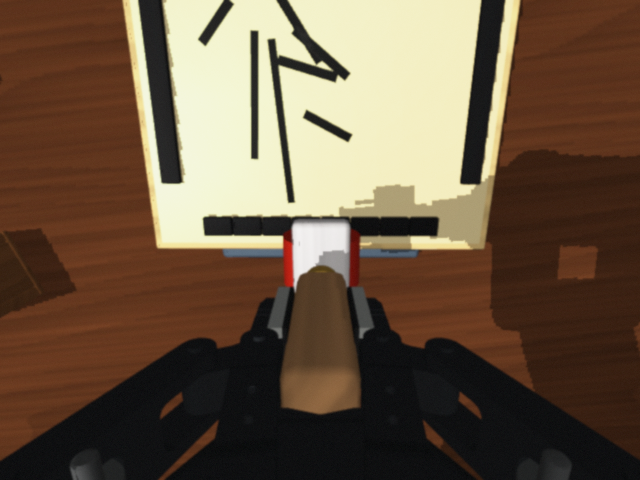

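View pics/s2.png

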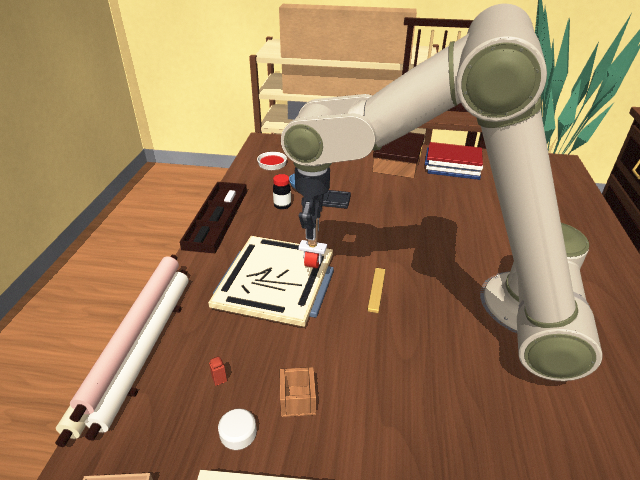

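The wrist view shows the roller upright. The strip lies level in the image from (204,226) to (438,226), ahead of the drum, and the tool is aligned with it. The side view shows the empty holder and the roller above the strip.

```bash
python3 - <<'E'
from h import *
W=dict(np.load("w2.npz"));T=dict(np.load("top0.npz"));S=dict(np.load("side0.npz"))
for z in(.03,.035,.04,.045):
  a,b=onplane(W,(204,226),z),onplane(W,(438,226),z)
  ta,tb=onplane(T,(260,238.7),z),onplane(T,(338.1,245.2),z)
  s=onplane(S,(313,275),z)
  print(z,"W len",np.linalg.norm(a-b).round(4),"mid",((a+b)/2).round(4),"yaw",np.degrees(np.arctan2(a[1]-b[1],a[0]-b[0])).round(2)-90,"T mid",((ta+tb)/2).round(4),"S mid",s.round(4))
print(proj(W,(.5465,.0412,.1771)),proj(W,(.5465,.0412,.05)), "cam",-P(W)[0].T@P(W)[1])
E
```

```text
0.03 W len 0.1995 mid [0.546  0.0422 0.03  ] yaw -6.319999999999993 T mid [0.5476 0.0405 0.03  ] S mid [0.5459 0.013  0.03  ]
0.035 W len 0.196 mid [0.5473 0.042  0.035 ] yaw -6.319999999999993 T mid [0.5473 0.0403 0.035 ] S mid [0.5451 0.0187 0.035 ]
0.04 W len 0.1926 mid [0.5486 0.0419 0.04  ] yaw -6.319999999999993 T mid [0.547  0.0402 0.04  ] S mid [0.5442 0.0244 0.04  ]
0.045 W len 0.1891 mid [0.5499 0.0418 0.045 ] yaw -6.319999999999993 T mid [0.5467 0.04   0.045 ] S mid [0.5434 0.0301 0.045 ]
[323.64856347 307.32625602] [322.1896086 231.6118678] cam [0.62128699 0.03443894 0.31949681]
```

```bash
python3 -m jog '[[0,0,0,0.001,0,0.018,0],[0,0,0,0,0,0.018,0],[0,0,0,0,0,0.004,0],[0,0,0,0,0,0,0],[0,0,0,0,0,0,0]]' | egrep 'pos|ft'
for i in 1; do python3 -m jog '[[0,0,0,0,0,0.002,0],[0,0,0,0,0,0,0]]' | egrep 'pos|ft'
python3 -m jog '[[0,0,0,0,0,0.002,0],[0,0,0,0,0,0,0]]' | egrep 'pos|ft'
python3 -m jog '[[0,0,0,0,0,0.002,0],[0,0,0,0,0,0,0]]' | egrep 'pos|ft'
done
```

```text
position: [0.548, 0.0402, 0.1381]
ft_force: [0.0, -0.3, -3.8]
position: [0.5476, 0.0402, 0.1354]
ft_force: [0.6, -0.0, -3.2]
position: [0.5478, 0.0401, 0.1338]
ft_force: [-1.2, -1.2, 2.1]
position: [0.548, 0.04, 0.1324]
ft_force: [-2.1, -0.3, 8.7]
```

```bash
python3 -m jog '[[0,0,0,0,0,0.001,0],[0,0,0,0,0,0,0]]' | egrep 'pos|ft'
python3 -m jog '[[0,0,0,0,0,0.001,0],[0,0,0,0,0,0,0]]' | egrep 'pos|ft'
python3 -m jog '[[0,0,0,0,0,0,0],[0,0,0,0,0,0,0]]' | egrep 'pos|ft'
```

```text
position: [0.5481, 0.04, 0.1318]
ft_force: [-4.4, -0.4, 11.5]
position: [0.5481, 0.04, 0.1312]
ft_force: [-3.9, -0.3, 16.0]
position: [0.5481, 0.04, 0.1313]
ft_force: [-4.2, 0.0, 14.5]
```

```bash
python3 -m jog '[[0,0,0,0,0.003,0,0],[0,0,0,0,0.003,0,0]]' | egrep 'pos|ft'
python3 -m jog '[[0,0,0,0,0.003,0,0],[0,0,0,0,0.003,0,0]]' | egrep 'pos|ft'
python3 -m jog '[[0,0,0,0,0.0,0.001,0],[0,0,0,0,0.0,0,0]]' | egrep 'pos|ft'
```

```text
position: [0.5474, 0.034, 0.1309]
ft_force: [-2.1, -0.1, 9.5]
position: [0.5467, 0.0282, 0.1303]
ft_force: [-2.1, -0.0, 6.7]
position: [0.5468, 0.0282, 0.1295]
ft_force: [-2.8, 1.4, 7.9]
```

```bash
python3 -m jog '[[0,0,0,0,0.0,0.001,0],[0,0,0,0,0.0,0,0]]' | egrep 'pos|ft'
python3 -m jog '[[0,0,0,0,0.0,0.001,0],[0,0,0,0,0.0,0,0]]' | egrep 'pos|ft'
python3 -m jog '[[0,0,0,0,0.0,0,0],[0,0,0,0,0.0,0,0]]' | egrep 'pos|ft'
```

```text
position: [0.5468, 0.0285, 0.1287]
ft_force: [-1.9, 1.5, 10.4]
position: [0.5469, 0.0286, 0.128]
ft_force: [-2.8, 3.0, 14.4]
position: [0.5468, 0.0286, 0.128]
ft_force: [-3.2, 1.9, 13.6]
```

```bash
python3 -m jog '[[0,0,0,0,0.003,0,0],[0,0,0,0,0.003,0,0]]' | egrep 'pos|ft'
python3 -m jog '[[0,0,0,0,0.003,0,0],[0,0,0,0,0.003,0.0003,0]]' | egrep 'pos|ft'
python3 -m jog '[[0,0,0,0,0.003,0.0003,0],[0,0,0,0,0.003,0.0003,0]]' | egrep 'pos|ft'
python3 -m jog '[[0,0,0,0,0.003,0.0003,0],[0,0,0,0,0.003,0.0003,0]]' | egrep 'pos|ft'
```

```text
position: [0.5463, 0.0234, 0.128]
ft_force: [-1.3, 5.5, 11.9]
position: [0.5456, 0.0165, 0.1277]
ft_force: [-2.5, 0.7, 12.9]
position: [0.5449, 0.0102, 0.1272]
ft_force: [-2.5, 0.9, 12.7]
position: [0.5443, 0.0042, 0.1267]
ft_force: [-2.9, 2.0, 14.1]
```

```bash
python3 -m jog '[[0,0,0,0,0.003,0.0003,0],[0,0,0,0,0.003,0.0003,0]]' | egrep 'pos|ft'
python3 -m jog '[[0,0,0,0,0.003,0.0003,0],[0,0,0,0,0.003,0.0003,0]]' | egrep 'pos|ft'
python3 -m jog '[[0,0,0,0,0.003,0.0004,0],[0,0,0,0,0.003,0.0004,0]]' | egrep 'pos|ft'
python3 -m jog '[[0,0,0,0,0.003,0.0004,0],[0,0,0,0,0.003,0.0004,0]]' | egrep 'pos|ft'
```

```text
position: [0.5437, -0.0007, 0.126]
ft_force: [-2.3, 4.7, 13.9]
position: [0.5431, -0.0074, 0.1255]
ft_force: [-3.5, 0.9, 14.9]
position: [0.5424, -0.0138, 0.1248]
ft_force: [-3.5, 0.1, 15.0]
position: [0.5417, -0.0199, 0.1241]
ft_force: [-3.5, -0.1, 15.2]
```

```bash
python3 -m jog '[[0,0,0,0,0.003,0.0003,0],[0,0,0,0,0.003,0.0003,0]]' | egrep 'pos|ft'
python3 -m jog '[[0,0,0,0,0.003,0.0004,0],[0,0,0,0,0.003,0.0004,0]]' | egrep 'pos|ft'
python3 -m jog '[[0,0,0,0,0.003,0.0004,0],[0,0,0,0,0.003,0.0004,0]]' | egrep 'pos|ft'
python3 -m jog '[[0,0,0,0,0.003,0.0004,0],[0,0,0,0,0.003,0.0004,0]]' | egrep 'pos|ft'
```

```text
position: [0.5411, -0.0248, 0.1233]
ft_force: [-2.1, 5.2, 15.0]
position: [0.5405, -0.0313, 0.1226]
ft_force: [-2.6, 1.2, 14.4]
position: [0.5398, -0.0379, 0.1218]
ft_force: [-2.6, 0.3, 14.6]
position: [0.5391, -0.0439, 0.121]
ft_force: [-1.4, -0.8, 14.2]
```

```bash
python3 -m jog '[[0,0,0,0,0.003,0.0004,0],[0,0,0,0,0.002,0.0003,0],[0,0,0,0,0,0,0]]' | egrep 'pos|ft'
python3 -m jog '[[0,0,0,0,-0.005,-0.0007,0],[0,0,0,0,-0.006,-0.0008,0]]' | egrep 'pos|ft'
python3 -m jog '[[0,0,0,0,-0.006,-0.0007,0],[0,0,0,0,-0.006,-0.0007,0]]' | egrep 'pos|ft'
python3 -m jog '[[0,0,0,0,-0.006,-0.0007,0],[0,0,0,0,-0.006,-0.0007,0]]' | egrep 'pos|ft'
python3 -m jog '[[0,0,0,0,-0.006,-0.0007,0],[0,0,0,0,-0.006,-0.0006,0]]' | egrep 'pos|ft'
```

```text
position: [0.5386, -0.0491, 0.1203]
ft_force: [-2.8, -1.6, 14.9]
position: [0.5398, -0.0381, 0.1218]
ft_force: [-3.1, -1.9, 15.5]
position: [0.5411, -0.0259, 0.1233]
ft_force: [-2.6, -1.9, 15.1]
position: [0.5424, -0.0139, 0.1247]
ft_force: [-3.7, -0.7, 15.3]
position: [0.5437, -0.0019, 0.126]
ft_force: [-3.5, -1.0, 15.5]
```

```bash
python3 -m jog '[[0,0,0,0,-0.006,-0.0005,0],[0,0,0,0,-0.006,-0.0005,0]]' | egrep 'pos|ft'
python3 -m jog '[[0,0,0,0,-0.006,-0.0003,0],[0,0,0,0,-0.006,-0.0002,0]]' | egrep 'pos|ft'
python3 -m jog '[[0,0,0,0,-0.006,-0.0001,0],[0,0,0,0,-0.003,0,0],[0,0,0,0,-0.003,0,0]]' | egrep 'pos|ft'
python3 -m jog '[[0,0,0,0,-0.003,0,0],[0,0,0,0,-0.003,0,0]]' | egrep 'pos|ft'
```

```text
position: [0.5451, 0.0101, 0.1269]
ft_force: [-3.4, -1.7, 15.4]
position: [0.5464, 0.0221, 0.1274]
ft_force: [-2.9, -0.4, 14.5]
position: [0.5477, 0.033, 0.1277]
ft_force: [-5.0, -6.8, 16.5]
position: [0.5484, 0.0395, 0.1277]
ft_force: [-3.6, -1.4, 16.3]
```

```bash
python3 -m jog '[[0,0,0,0,-0.003,0,0],[0,0,0,0,-0.003,0,0]]' | egrep 'pos|ft'
python3 -m jog '[[0,0,0,0,-0.003,0,0],[0,0,0,0,-0.003,0,0]]' | egrep 'pos|ft'
python3 -m jog '[[0,0,0,0,-0.003,0.0001,0],[0,0,0,0,-0.003,0.0001,0]]' | egrep 'pos|ft'
python3 -m jog '[[0,0,0,0,-0.003,0.0002,0],[0,0,0,0,-0.003,0.0002,0]]' | egrep 'pos|ft'
```

```text
position: [0.5491, 0.046, 0.1276]
ft_force: [-3.1, -0.8, 16.4]
position: [0.5497, 0.0521, 0.1276]
ft_force: [-3.4, -0.4, 15.0]
position: [0.5503, 0.0571, 0.1274]
ft_force: [-4.3, -6.4, 15.2]
position: [0.551, 0.0634, 0.127]
ft_force: [-2.9, -2.6, 15.3]
```

```bash
python3 -m jog '[[0,0,0,0,-0.003,0.0002,0],[0,0,0,0,-0.003,0.0003,0]]' | egrep 'pos|ft'
python3 -m jog '[[0,0,0,0,-0.003,0.0003,0],[0,0,0,0,-0.003,0.0003,0]]' | egrep 'pos|ft'
python3 -m jog '[[0,0,0,0,-0.003,0.0003,0],[0,0,0,0,-0.003,0.0003,0]]' | egrep 'pos|ft'
python3 -m jog '[[0,0,0,0,-0.003,0.0003,0],[0,0,0,0,-0.003,0.0003,0]]' | egrep 'pos|ft'
```

```text
position: [0.5519, 0.07, 0.1267]
ft_force: [-3.8, -0.4, 16.4]
position: [0.5526, 0.0761, 0.1261]
ft_force: [-3.0, 1.6, 17.7]
position: [0.5531, 0.0812, 0.1255]
ft_force: [-4.3, -5.1, 16.3]
position: [0.5539, 0.0872, 0.1249]
ft_force: [-3.3, -2.2, 16.7]
```

```bash
python3 -m jog '[[0,0,0,0,-0.003,0.0001,0],[0,0,0,0,-0.003,0.0002,0]]' | egrep 'pos|ft'
python3 -m jog '[[0,0,0,0,-0.003,0.0003,0],[0,0,0,0,-0.003,0.0003,0]]' | egrep 'pos|ft'
python3 -m jog '[[0,0,0,0,-0.003,0.0003,0],[0,0,0,0,-0.003,0.0003,0]]' | egrep 'pos|ft'
python3 -m jog '[[0,0,0,0,-0.003,0.0004,0],[0,0,0,0,-0.003,0.0004,0]]' | egrep 'pos|ft'
```

```text
position: [0.5545, 0.094, 0.1246]
ft_force: [-3.4, 0.9, 16.9]
position: [0.5552, 0.1001, 0.124]
ft_force: [-2.8, 0.5, 16.4]
position: [0.5558, 0.1054, 0.1233]
ft_force: [-2.9, -4.3, 15.0]
position: [0.5565, 0.1111, 0.1225]
ft_force: [-3.1, -2.0, 15.4]
```

```bash
python3 -m jog '[[0,0,0,0,-0.003,0.0004,0],[0,0,0,0,-0.003,0.0004,0]]' | egrep 'pos|ft'
python3 -m jog '[[0,0,0,0,-0.003,0.0004,0],[0,0,0,0,-0.003,0.0004,0]]' | egrep 'pos|ft'
python3 -m jog '[[0,0,0,0,-0.003,0.0004,0],[0,0,0,0,-0.002,0.0002,0],[0,0,0,0,0,0,0]]' | egrep 'pos|ft'
```

```text
position: [0.5572, 0.118, 0.1218]
ft_force: [-3.3, 1.9, 16.5]
position: [0.5578, 0.1241, 0.121]
ft_force: [-3.4, 1.1, 14.9]
position: [0.5584, 0.1293, 0.1203]
ft_force: [-3.5, 1.5, 15.9]
```

```bash
python3 -m jog '[[0,0,0,0,0.005,-0.0007,0],[0,0,0,0,0.006,-0.0008,0]]' | egrep 'pos|ft'
python3 -m jog '[[0,0,0,0,0.006,-0.0007,0],[0,0,0,0,0.006,-0.0007,0]]' | egrep 'pos|ft'
python3 -m jog '[[0,0,0,0,0.006,-0.0007,0],[0,0,0,0,0.006,-0.0007,0]]' | egrep 'pos|ft'
python3 -m jog '[[0,0,0,0,0.006,-0.0006,0],[0,0,0,0,0.006,-0.0005,0]]' | egrep 'pos|ft'
python3 -m jog '[[0,0,0,0,0.006,-0.0005,0],[0,0,0,0,0.006,-0.0004,0]]' | egrep 'pos|ft'
python3 -m jog '[[0,0,0,0,0.006,-0.0003,0],[0,0,0,0,0.006,-0.0002,0]]' | egrep 'pos|ft'
python3 -m jog '[[0,0,0,0,0.006,-0.0002,0],[0,0,0,0,0.006,0,0]]' | egrep 'pos|ft'
```

```text
position: [0.5572, 0.1183, 0.1219]
ft_force: [-2.6, 3.3, 16.0]
position: [0.5559, 0.1062, 0.1234]
ft_force: [-2.9, 2.7, 16.8]
position: [0.5546, 0.0942, 0.1248]
ft_force: [-2.0, 3.0, 16.2]
position: [0.5533, 0.0821, 0.1259]
ft_force: [-2.8, 2.5, 16.1]
position: [0.552, 0.0701, 0.1267]
ft_force: [-2.9, 2.0, 15.9]
position: [0.5507, 0.0581, 0.1272]
ft_force: [-2.0, 2.1, 15.3]
position: [0.5494, 0.0461, 0.1275]
ft_force: [-2.0, 0.4, 16.7]
```

```bash
python3 -m jog '[[0,0,0,0,0,-0.004,0],[0,0,0,0,0,-0.008,0],[0,0,0,0,0,-0.02,0],[0,0,0,0,0,-0.02,0],[0,0,0,0,0,0,0],[0,0,0,0,0,0,0]]' | egrep 'time|pos|ft'
python3 see.py wrist w3; python3 - <<'E'
from h import *
a=dict(np.load("w2.npz"))["pixels"];b=dict(np.load("w3.npz"))["pixels"]
s=np.vstack([cv2.resize(x[190:320,180:460],None,fx=2.3,fy=2.3,interpolation=cv2.INTER_CUBIC) for x in(a,b)])
cv2.imwrite("pics/cmp.png",s[:,:,::-1]);print(s.shape)
E
```

```text
time_s: 22.0
position: [0.5478, 0.0462, 0.1761]
ft_force: [-0.5, -0.4, -3.9]
(598, 644, 3)
```

View pics/cmp.png

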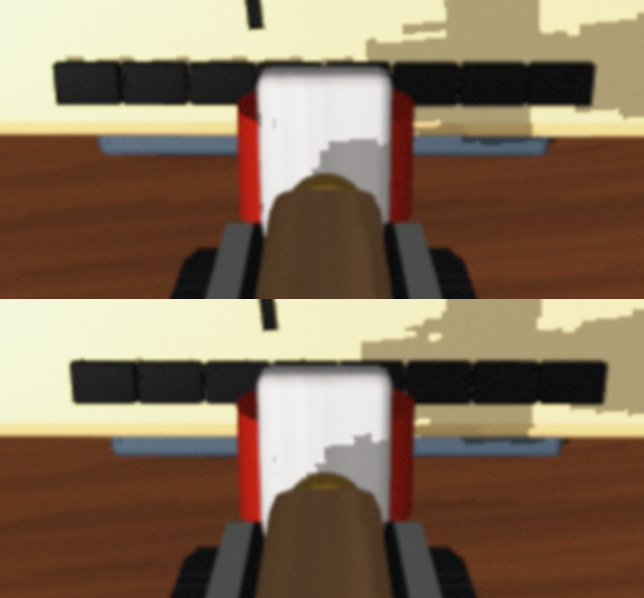

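The comparison shows all lengths level and slightly lower than before, with no steps between them. The roller hasn't shifted in the grip, with the cross-piece at the same pixels in both. Back to the holder.

```bash
python3 -m jog '[[0,0,-0.1606,0,0,0,0],[0,0,-0.1606,0,0,0,0],[0,0,0,0.0074,-0.0528,0,0],[0,0,0,0.0074,-0.0528,0,0],[0,0,0,0.0074,-0.0528,0,0],[0,0,0,0.0074,-0.0528,0,0],[0,0,0,0.0074,-0.0528,0,0],[0,0,0,0.0074,-0.0528,0,0],[0,0,0,0,0,0,0],[0,0,0,0,0,0,0]]' | egrep 'time|pos|rot'
python3 -m jog '[[0,0,0,0,0,0,0],[0,0,0,0,0,0,0]]' | egrep 'time|pos|rot|ft'
python3 see.py wrist w4; python3 see.py side s4; python3 - <<'E'
from h import *
from rig import observe
print(np.mean([observe()["position"] for _ in range(3)],0))
a=dict(np.load("w4.npz"))["pixels"][180:420,180:470];b=dict(np.load("s4.npz"))["pixels"]
x=cv2.resize(a,(435,360));y=cv2.resize(b[230:330,220:340],None,fx=3,fy=3,interpolation=cv2.INTER_CUBIC)
c=np.zeros((360,795,3),np.uint8);c[:,:435]=x;c[:300,435:]=y;cv2.imwrite("pics/w4c.png",c[:,:,::-1])
E
```

```text
time_s: 23.3
position: [0.5256, 0.3649, 0.1761]
tool_rot: [[0.978, 0.208, -0.002], [0.208, -0.978, -0.001], [-0.002, 0.001, -1.0]]
time_s: 23.55
position: [0.5262, 0.3643, 0.1772]
tool_rot: [[0.978, 0.207, -0.0], [0.207, -0.978, -0.0], [-0.0, 0.0, -1.0]]
ft_force: [0.3, 0.6, -3.4]
[0.52614086 0.36459706 0.17726865]
```

View pics/w4c.png

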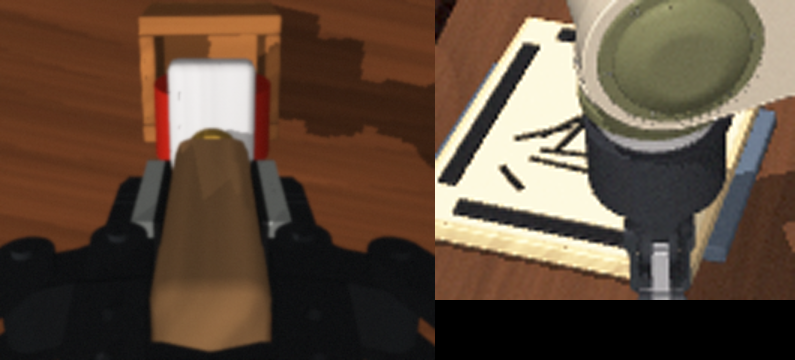

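The drum is centred over the well: cross-piece centre at column 211, holder centre at 210.5. Lowering.

```bash
python3 -m jog '[[0,0,0,0,0,0.015,0],[0,0,0,0,0,0.015,0],[0,0,0,0,0,0.015,0],[0,0,0,0,0,0.015,0],[0,0,0,0,0,0.01,0],[0,0,0,0,0,0.005,0],[0,0,0,0,0,0,0],[0,0,0,0,0,0,0]]' | egrep 'pos|ft'
python3 -m jog '[[0,0,0,0,0,0.002,0],[0,0,0,0,0,0,0],[0,0,0,0,0,0,0]]' | egrep 'pos|ft'
python3 -m jog '[[0,0,0,0,0,0.001,0],[0,0,0,0,0,0,0],[0,0,0,0,0,0,0]]' | egrep 'pos|ft'
```

```text
position: [0.5261, 0.3654, 0.1027]
ft_force: [0.1, 0.3, -2.9]
position: [0.5259, 0.3653, 0.1002]
ft_force: [-0.1, -0.1, -3.1]
position: [0.5259, 0.3652, 0.0991]
ft_force: [0.2, 0.4, -4.7]
```

```bash
python3 -m jog '[[0,0,0,0,0,0.0007,0],[0,0,0,0,0,0,0],[0,0,0,0,0,0,0]]' | egrep 'pos|ft'
python3 -m jog '[[0,0,0,0,0,0.0005,0],[0,0,0,0,0,0,0],[0,0,0,0,0,0,0]]' | egrep 'pos|ft'
```

```text
position: [0.5259, 0.3652, 0.0984]
ft_force: [0.4, -0.9, -2.9]
position: [0.5259, 0.3652, 0.0982]
ft_force: [-1.7, -0.6, 0.4]
```

```bash
python3 -m jog '[[0,0,0,0,0,0,35],[0,0,0,0,0,0,45],[0,0,0,0,0,0,60],[0,0,0,0,0,0,100],[0,0,0,0,0,0,100],[0,0,0,0,0,0,100],[0,0,0,0,0,0,100]]' | egrep 'pos|ft|width'
python3 -m jog '[[0,0,0,0,0,-0.02,100],[0,0,0,0,0,-0.04,100],[0,0,0,0,0,-0.05,100],[0,0,0,0,0,-0.05,100],[0,0,0,-0.04,0.03,0,100],[0,0,0,-0.05,0.03,0,100],[0,0,0,-0.05,0.03,0,100],[0,0,0,0,0,0,100],[0,0,0,0,0,0,100]]' | egrep 'time|pos|ft|width'
python3 see.py wrist w5; python3 see.py side s5; python3 see.py top t5; python3 - <<'E'
from h import *
a=dict(np.load("t5.npz"))["pixels"];b=dict(np.load("s5.npz"))["pixels"]
c=np.zeros((600,800,3),np.uint8)
c[:288,:400]=cv2.resize(a[130:330,120:398],(400,288),interpolation=cv2.INTER_CUBIC)
c[:400,400:]=cv2.resize(b[225:425,200:400],(400,400),interpolation=cv2.INTER_CUBIC)
w=dict(np.load("w5.npz"))["pixels"];c[300:,:400]=cv2.resize(w,(400,300))
cv2.imwrite("pics/fin.png",c[:,:,::-1])
E
```

```text
position: [0.5259, 0.3652, 0.0979]
ft_force: [-0.1, -0.7, 0.1]
grip_width: 0.0851
time_s: 28.15
position: [0.4083, 0.2483, 0.2585]
ft_force: [0.6, -0.1, 0.1]
grip_width: 0.0853
```

View pics/fin.png

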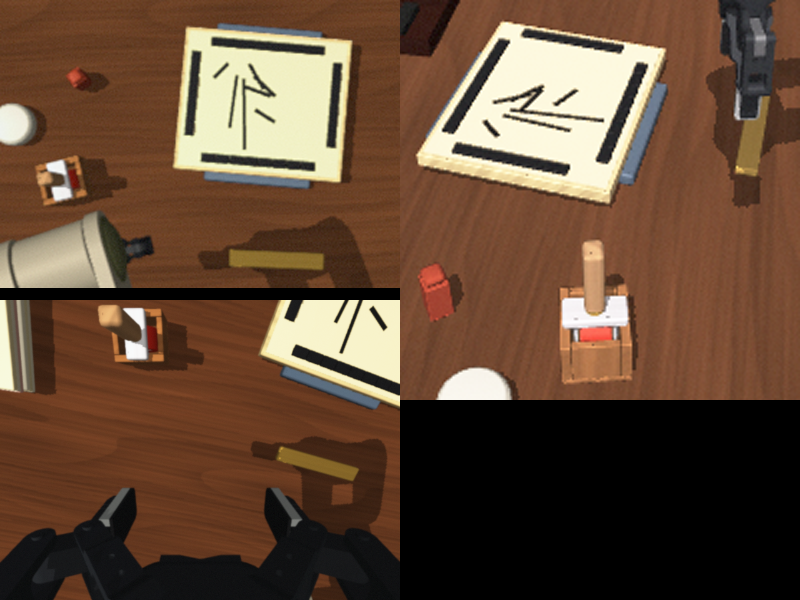

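The roller stands upright in its holder and nothing else has moved. One numeric check on the strip before and after, in the side and top views:

```bash
python3 - <<'E'
from h import *
S0=dict(np.load("side0.npz"))["pixels"];S1=dict(np.load("s5.npz"))["pixels"]
# image shift of strip dark mass per row band: width of dark pixels and outer edges
def prof(p):
    g=255-p[250:298,290:332].astype(float).mean(2); m=p[250:298,290:332].max(2)<95
    return [(m[i].sum(), np.nonzero(m[i])[0].mean() if m[i].any() else 0) for i in range(48)]
a,b=prof(S0),prof(S1)
for i in range(4,46,3): print(250+i,[a[i][0],round(a[i][1],1)],[b[i][0],round(b[i][1],1)])
d=dict(np.load("side0.npz"))
y=np.array([.5475,.0415,.036])
print("expected shift for 4mm drop",proj(d,y-[0,0,.004])-proj(d,y))
E
```

```text
254 [np.int64(0), 0] [np.int64(0), 0]
257 [np.int64(6), np.float64(30.5)] [np.int64(6), np.float64(30.5)]
260 [np.int64(8), np.float64(32.2)] [np.int64(8), np.float64(32.2)]
263 [np.int64(8), np.float64(30.5)] [np.int64(8), np.float64(31.2)]
266 [np.int64(6), np.float64(26.5)] [np.int64(7), np.float64(27.0)]
269 [np.int64(6), np.float64(25.5)] [np.int64(6), np.float64(25.5)]
272 [np.int64(7), np.float64(24.0)] [np.int64(6), np.float64(24.5)]
275 [np.int64(8), np.float64(25.2)] [np.int64(7), np.float64(26.0)]
278 [np.int64(8), np.float64(25.2)] [np.int64(9), np.float64(25.2)]
281 [np.int64(7), np.float64(23.1)] [np.int64(8), np.float64(23.2)]
284 [np.int64(15), np.float64(13.3)] [np.int64(14), np.float64(13.1)]
287 [np.int64(9), np.float64(22.1)] [np.int64(8), np.float64(23.0)]
290 [np.int64(8), np.float64(21.2)] [np.int64(9), np.float64(21.1)]
293 [np.int64(9), np.float64(19.3)] [np.int64(8), np.float64(20.2)]
expected shift for 4mm drop [-1.00839096e-03  1.18801999e+00]
```

```bash
python3 -c "
from rig import job; print(job.close_job())"
```

```text
the job is handed in; nothing more can be done
None
```

I rolled the whole strip out to both ends and back at about 15–21 N against the 25 N limit, set the roller upright in its holder, and handed the job in at about 28 s; no verdict came back, and that the strip is flat rests on the forces and the wrist view, as the side-view check was inconclusive.

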